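# Seat a well plate in the tilt stand

## Robot

A 6-joint arm with a two-finger parallel gripper is mounted at the origin on the work surface. World frame = base frame: x ahead of the robot, y to its left, z up, the work surface at z = 0. Lengths are in m, angles in degrees, forces in N, time in s.
With the tool pointing down it reaches from about 0.4 to 0.825 m from the base axis. Payload 7 kg.
Tool frame: the origin (TCP) lies at the very end of the fingers, on their centre line; the grasp point (between the pads) lies 19 mm behind it (grasp_offset is the x of the grasp point in the tool frame, in m); x points along the fingers, y is the direction in which the jaws open and shut, and the axes are right-handed (so a half turn about x gives the same grasp; the last joint's range is limited). The gripper opens to 88 mm and grips with 3 to 60 N. Pads are 19 mm wide; open, the fingers measure 130 mm over their backs; the gripper's body (78 mm by 193 mm) begins 47 mm behind the grasp point.
Start: joints at [-53.222, 20.546, 0.682, 0, -70.136, -16.507], TCP at [0.234, -0.633, 0.227] pointing down, gripper open.
Joint ranges: [-176.03, 176.03], [-82.01, 121.73], [-58.28, 71.71], [-173.87, 95.51], [-174.79, -0.11], [-173.66, 173.66]. Speed limits (degrees/s): [136.94, 136.94, 172.46, 180, 180, 180].

## Interface

Orientations are given as [roll, pitch, yaw] about the fixed x, y, z axes, in that order (R = Rz(yaw) Ry(pitch) Rx(roll)).
In Python, from plant import get_obs, snapshot, close_job, grasp_offset gives the robot as it stands.
- The arm moves only by the tool carry_out, never from a script. Its argument "series" is a list that holds one entry, the list of rows, each a list of 6 numbers: the shift along the tool's x, y, z in mm, then the turn, a rotation vector about the tool's x, y, z in degrees. A call has 1 to 10 rows; each row is the pose to reach, as a shift and turn from the pose commanded when the call began, along the tool's axes at that moment; what a row does not reach only later rows make up. A row lasts 1/8 s, in which the tool goes at most 62.5 mm and 10.7 degrees, less where a joint would pass 70% of its speed; a pose out of reach is approached as far as the arm can. A call with a gripper value outside its range is refused whole. "hand" is the gripper's target within -1 to 1 (shut at 1, half-way at 0, fully open at -1), set as the call begins (left out, the last holds). The fingers move at their own pace and stop on an object; the grip force is fixed at half the most. Time passes only in rows, so rows that repeat a pose let the fingers close. It gives the time, the measured TCP pose, the force and the opening at its end, in the units of the state.
- get_obs(): the state, without advancing time (a new reading comes with each control period).
- snapshot(name): name is "scene" or "top" or "wrist"; returns a dict with "color" (384x512x3 uint8, red, green, blue), "fx", "fy", "cx", "cy" (pixels), "eye" and "attitude" of the camera in the world. Camera axes: x right, y down, z forward; pixel columns grow to the right and rows downward; lengths in m; the calibration is good to about 2 mm. The wrist camera is an equidistant fisheye: a pixel r from the principal point sees the ray r / f radians off the axis. A picture is of the moment at which its call begins. There is no depth.
- close_job(): hands the job in, once; it reports no verdict.
The state is a dict: "clock": time; "joint_pos": joint angles; "qvel": joint speeds; "tau": joint torques, N m; "tool_pos": TCP position; "orientation": TCP orientation; "force": force on the tool from outside, world axes, zero at the start; "moment": the same for the moment, N m; "opening": finger opening in m.
Only numpy, scipy, OpenCV 4.12 (cv2) and the standard library are available. Lean on these libraries where they do the work, as an engineer would, in place of code of your own. Each camera call takes 0.05 s, during which the arm holds its last target.

## Task

Push the well plate off the level deck of the tilt stand, over the edge onto the slope, so that it slides down and comes to rest flat and fully home in the locating corner, its long side against the longer fence. Once it lies still there, swing the retaining arm over the plate, all the way to its stop. Leave the bottle, beaker and dish where they stand.

Things in the scene. Friction and masses are not known exactly. Their poses are not given: they have to be found in the camera images.
- plate_center (a point): Centre of the loose well plate: pale plastic slab with 24 round wells, 85.5 (own x) x 127.8 (own y) x 20 mm (z up), 80 to 140 g; this point is 10 mm above its underside. Too wide to grasp. It starts flat on the level deck, its own x within 0.2 rad of the horizontal direction 35 degrees counter-clockwise (from above) of downhill. Slippery.
- brink (a point): Point on the straight edge where the level white deck meets the white slope, on the surface. Own y runs along the edge, own x straight down the slope (22 degrees below horizontal), z is the slope's normal. The slope is slick (the plate slides down it by itself), 195 mm long, and reaches 150 mm to -y and 120 mm to +y of this point.
- nest_seat (a point): Where plate_center is when the plate is home in the corner, 10 mm above the slope. The nest is turned 35 degrees on the slope: own x points square at the longer fence (inner face 43 mm to +x), own -y at the shorter one (64 mm to -y), z is the slope's normal. Fences: dark bars 12 mm thick, 14 mm high. Plate long side along the longer fence. Downhill runs to own +x and -y, into the corner.
- retainer (a joint): Angle of the flat steel retaining arm (66 x 15 x 5 mm) on a post behind the longer fence, turning about the slope's normal: 0 = closed on its stop, pointing straight across the seated plate, 3.5 mm above it; starts open at 1.25 to 1.75 rad, pointing roughly along the longer fence (nest +y). Limits 0 and 1.8. Stays where left; 1 to 2 N at the knob moves it.
- retainer_knob (a point): Centre (half-way up) of the black upright knob near the free end of the retaining arm: 15 mm diameter, 30 mm tall along the slope's normal (own z), so it leans 22 degrees with the slope. Own -x points from the pivot to the knob, 50 mm from the pivot axis. Push it sideways or straddle it with the fingers.
- retainer_pivot (a point): Point on the retaining arm's turning axis at the same height as the knob's centre (own z = axis). Closing turns the arm counter-clockwise seen from above, by the joint's value.
- stand: The fixed tilt stand: origin on the bench under the edge point brink; own x horizontal downhill, z up. Its white deck is level, 90 mm above the bench, from x = -200 mm to 0 and y = -185 to +125 mm.
- plate: The same well plate, origin in the middle of its underside, axes as for plate_center.
- reagent: Bystander: amber bottle with blue cap, 72 mm diameter, 150 mm tall, origin at its foot.
- beaker: Bystander: glass beaker, 68 mm diameter, 85 mm tall, origin at its foot.
- dish: Bystander: clear flat petri dish, 94 mm diameter, 16 mm tall, origin at its foot.

How it is judged:
By the outcome, as a careful person would: the job done as asked, in the order asked, and still so for the second after the job is handed in, with the robot touching nothing.
It also fails if it takes over 51 s, if anything falls off the work surface, if the arm or the gripper's body presses on something with over 40 N, if the wrist force passes 120 N, or if a joint passes its speed limit or range.

## Working session

There is one attempt and no reset: what is moved stays moved. The work goes in short steps, Python scripts to look and compute and a tool call to move; the robot and the scene stay as the last step left them, time stands still between calls to the robot, and variables do not carry over. Pictures are saved under pics/ and viewed, and the job is handed in when it is done.

Besides the shell and the picture viewer there is one more tool, called after "Emit:" as name(argument=value, ...), one argument or row to a line, values as JSON. carry_out: Moves the arm, as the interface text tells. Its arguments: {"type":"object","properties":{"series":{"type":"array","items":{"type":"array","items":{"type":"array","items":{"type":"number"}}}},"hand":{"type":"number"}},"required":["series"]}

```bash
ls; mkdir -p pics; python3 - <<'E'
from plant import *
import cv2
print(get_obs(), grasp_offset)
for n in ["scene","top","wrist"]:
    s=snapshot(n); cv2.imwrite(f"pics/{n}0.png",s["color"][:,:,::-1]); print(n,{k:v for k,v in s.items() if k!="color"})
E
```

```text
pics
{'clock': 0.0, 'joint_pos': array([-5.32235756e+01,  2.05922647e+01,  6.35090323e-01, -2.02920773e-02,
       -7.01360342e+01, -1.65088284e+01]), 'qvel': array([-0.11785679, -0.06318414, -0.08282204, -0.10054445, -0.05021087,
        0.03383054]), 'tau': array([-2.79070860e-03, -5.82718849e+01,  2.93050861e+01,  6.99748546e+00,
        6.72389375e-03, -1.56904480e-04]), 'tool_pos': array([ 0.23365694, -0.63275737,  0.22562278]), 'orientation': array([ 94.94404673,  89.90485879, 115.20473215]), 'force': array([-0.30155036, -0.76061075, -0.05859004]), 'moment': array([0.00282672, 0.01751784, 0.00055911]), 'opening': 0.08814902137870492} -0.0188
scene {'fx': 433.2760890921259, 'fy': 433.2760890921259, 'cx': 255.27539200075333, 'cy': 180.83640650057836, 'eye': array([1.15170782, 0.72263702, 1.18736754]), 'attitude': array([-138.54938661,   -0.76280498,  139.08803215])}
top {'fx': 349.5108882744059, 'fy': 349.5108882744059, 'cx': 248.01402888423434, 'cy': 195.1434938980167, 'eye': array([ 0.41133107, -0.0432925 ,  1.10528065]), 'attitude': array([-174.42528471,    1.48871281,  -89.34211299])}
wrist {'fx': 297.3186396354542, 'fy': 297.3186396354542, 'cx': 262.89627878851616, 'cy': 189.21722796994706, 'eye': array([ 0.1700632 , -0.65583386,  0.38358339]), 'attitude': array([ 1.65453073e+02, -8.73149729e-02,  1.10216599e+02])}
```

View pics/scene0.png

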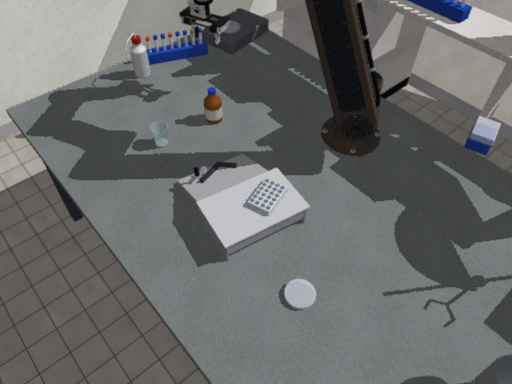

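View pics/top0.png

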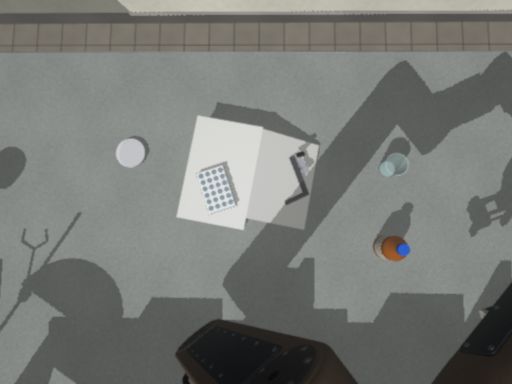

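View pics/wrist0.png

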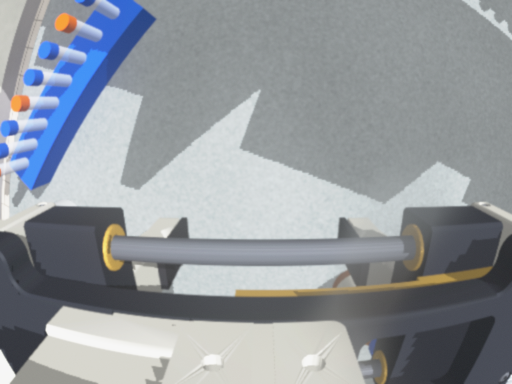

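The scene camera shows the stand around (245,205) with the plate at (268,195). The top camera shows the deck on the left, the slope on the right and the plate at (217,188). The bystanders are the dish (130,152), the beaker (394,164) and the bottle (393,248). I'll zoom in.

```bash
python3 - <<'E'
import cv2
a=cv2.imread("pics/top0.png")[95:245,165:335]; cv2.imwrite("pics/top0z.png",cv2.resize(a,None,fx=4.5,fy=4,interpolation=cv2.INTER_CUBIC) if 0 else cv2.resize(a,None,fx=4,fy=4,interpolation=cv2.INTER_CUBIC))
a=cv2.imread("pics/scene0.png")[145:265,165:325]; cv2.imwrite("pics/scene0z.png",cv2.resize(a,None,fx=5,fy=5,interpolation=cv2.INTER_CUBIC))
E
```

```text
(no output)
```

View pics/top0z.png

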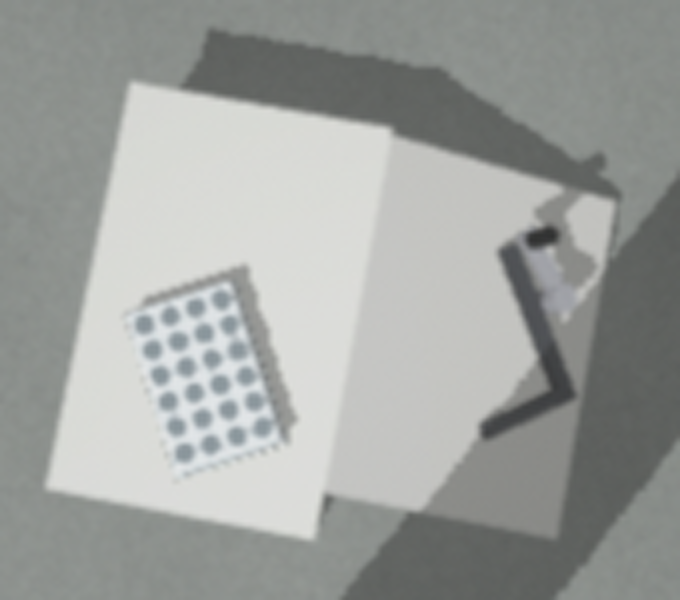

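View pics/scene0z.png

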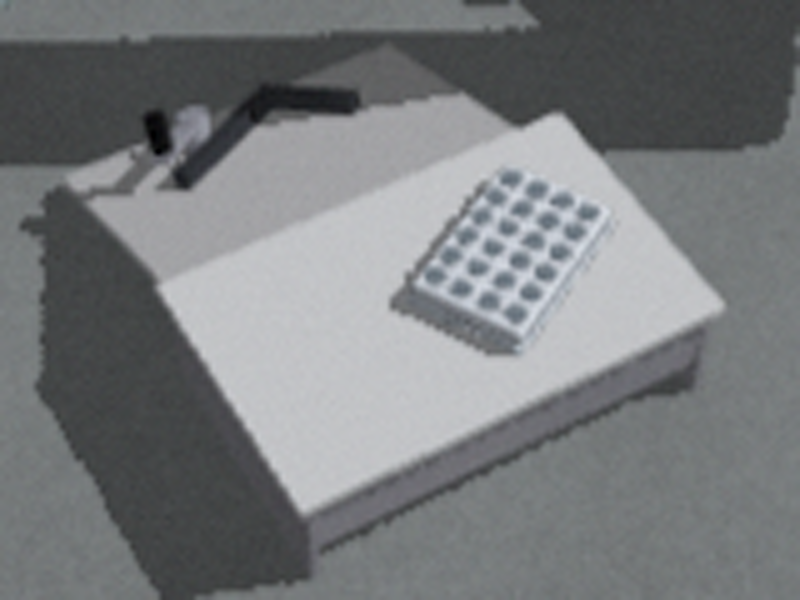

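```bash
cat > h.py <<'E'
import numpy as np, cv2
from plant import *
from scipy.spatial.transform import Rotation as Ro
from scipy.optimize import least_squares
def RPY(a): return Ro.from_euler('xyz',a,degrees=True).as_matrix()
def proj(P,c,fish=False):
    q=(np.atleast_2d(P)-c['eye'])@RPY(c['attitude'])
    if fish:
        r=np.hypot(q[:,0],q[:,1]); th=np.arctan2(r,q[:,2]); k=th/np.maximum(r,1e-9)
        return np.c_[c['cx']+c['fx']*q[:,0]*k,c['cy']+c['fy']*q[:,1]*k]
    return np.c_[c['cx']+c['fx']*q[:,0]/q[:,2],c['cy']+c['fy']*q[:,1]/q[:,2]]
def ray(px,c,fish=False):
    x=(px[0]-c['cx'])/c['fx']; y=(px[1]-c['cy'])/c['fy']
    if fish:
        t=np.hypot(x,y); d=np.array([x*np.sin(t)/t,y*np.sin(t)/t,np.cos(t)])
    else: d=np.array([x,y,1.])
    return c['eye'],RPY(c['attitude'])@d
def hit(px,c,p0,n,fish=False):
    e,d=ray(px,c,fish); return e+d*((p0-e)@n)/(d@n)
E
cat > fit0.py <<'E'
from h import *
T=snapshot('top');S=snapshot('scene')
ft=lambda z:(np.array(z,float)+.5)/4-.5+[165,95]
fs=lambda z:(np.array(z,float)+.5)/5-.5+[165,145]
# deck corners A(-200,125) B(0,125) C(0,-185) D(-200,-185)
D=np.array([[-.2,.125,.09],[0,.125,.09],[0,-.185,.09],[-.2,-.185,.09]])
Dt=ft([[130,82],[392,128],[316,540],[46,489]]);Ds=fs([[308,515],[158,288],[560,113],[723,305]])
def M(v,P): return P@Ro.from_euler('z',v[2]).as_matrix().T+[v[0],v[1],0]
def go(P,a,b,x0):
    for nm,use in(('both',(1,1)),('top',(1,0)),('scene',(0,1))):
        f=lambda v:np.r_[use[0]*(proj(M(v,P),T)-a).ravel(),use[1]*(proj(M(v,P),S)-b).ravel()]
        r=least_squares(f,x0,x_scale=[.01,.01,.02]); print(nm,r.x[:2].round(4),np.degrees(r.x[2]).round(2),'res',r.fun.round(1))
        if nm=='both':o=r.x
    return o
st=go(D,Dt,Ds,[.5,-.05,-1.6])
# plate top corners own coords
h=np.array([[-.04275,.0639,.11],[.04275,.0639,.11],[.04275,-.0639,.11],[-.04275,-.0639,.11]])
pl=go(h,ft([[126,313],[232,281],[284,443],[179,479]])[[0,1,2,3]],fs([[520,345],[415,283],[510,165],[608,212]]),[.5,0,-1])
print('rel yaw',np.degrees(pl[2]-st[2]))
Rs=Ro.from_euler('z',st[2]).as_matrix(); 
print('plate in stand',(Rs.T@np.r_[pl[:2]-st[:2],0]).round(4))
E
python3 fit0.py
```

```text
both [ 0.591  -0.0346] -99.78 res [-0.6  0.5 -0.4  0.3 -0.4  0.4 -0.2  0.7 -1.3 -0.  -0.9  0.  -0.8 -0.4
  0.4  0.2]
top [ 0.5922 -0.0357] -99.91 res [-0.1  0.   0.1 -0.  -0.1 -0.   0.1  0.1 -0.  -0.  -0.  -0.  -0.  -0.
 -0.   0. ]
scene [ 0.5896 -0.0332] -99.6 res [-0.   0.  -0.   0.  -0.   0.  -0.   0.  -0.4  0.  -0.3  0.1 -0.3 -0.4
  1.   0.1]
both [0.5247 0.0784] -71.54 res [-1.6 -0.1  0.  -1.1  0.4  0.3 -1.9  0.5  0.1 -1.2 -2.3  0.1 -1.4 -1.7
  1.6 -1.1]
top [0.5245 0.0762] -71.3 res [-0.9  0.1  0.7 -1.1  1.2  0.3 -1.   0.6 -0.  -0.  -0.  -0.  -0.  -0.
  0.  -0. ]
scene [0.526  0.0823] -72.0 res [-0.  -0.  -0.  -0.  -0.   0.  -0.  -0.   0.4 -0.2 -1.9  0.9 -0.7 -0.9
  2.2 -0.1]
rel yaw 28.240011640412792
plate in stand [-0.1001 -0.0845  0.    ]
```

```bash
cat >> h.py <<'E'
ST=[0.5912,-0.0348,np.radians(-99.8)]
class Fr:
    def __init__(s,o,R): s.o=np.array(o,float); s.R=R
    def w(s,p): return np.atleast_2d(p)@s.R.T+s.o
    def l(s,p): return (np.atleast_2d(p)-s.o)@s.R
stand=Fr([ST[0],ST[1],0],Ro.from_euler('z',ST[2]).as_matrix())
brink=Fr([ST[0],ST[1],.09],stand.R@Ro.from_euler('y',22,degrees=True).as_matrix())
E
python3 - <<'E'
from h import *
T=snapshot('top');S=snapshot('scene')
ft=lambda z:(np.array(z,float)+.5)/4-.5+[165,95]
z=np.array([0,0,1.])
for n,p,h in(('dish',(130,152),.016),('beakerfoot',(392,165),.0),('bottle cap',(403,249),.15)):
    print(n,hit(p,T,np.array([0,0,h]),z).round(3))
nb=brink.R[:,2]
for n,p,h in(('long up inner',(498,252),.014),('long up outer',(518,238),.014),('corner outer',(577,393),.014),('corner inner',(551,383),.014),('short end in',(482,430),.014),('short end out',(487,440),.014),('knob top',(541,237),.038)):
    P=hit(ft(p),T,brink.o+nb*h,nb); print(n,P.round(4),brink.l(P).round(4))
    
w=ft([[145,325],[222,300],[263,428],[185,453]]);m=hit(w.mean(0),T,np.array([0,0,.11]),z);W=np.array([hit(p,T,np.array([0,0,.11]),z) for p in w]);print(m,stand.l(m))
d=W[0]-W[3];e=W[1]-W[0];print(np.linalg.norm(d),np.linalg.norm(e),np.degrees(np.arctan2(d[1],d[0]))-90,np.degrees(np.arctan2(e[1],e[0])))
E
```

```text
dish [0.653 0.365 0.016]
beakerfoot [ 0.619 -0.469  0.   ]
bottle cap [ 0.363 -0.434  0.15 ]
long up inner [ 0.627  -0.1376  0.0666] [[0.097  0.0527 0.014 ]]
long up outer [ 0.6389 -0.1532  0.0613] [[0.1114 0.0672 0.014 ]]
corner outer [ 0.5242 -0.2009  0.0343] [[ 0.1832 -0.0377  0.014 ]]
corner inner [ 0.5308 -0.18    0.0431] [[ 0.1597 -0.0348  0.014 ]]
short end in [ 0.4929 -0.1261  0.062 ] [[ 0.1094 -0.0813  0.014 ]]
short end out [ 0.4856 -0.13    0.0599] [[ 0.1149 -0.0878  0.014 ]]
knob top [ 0.6355 -0.1681  0.081 ] [[0.1182 0.0663 0.038 ]]
[0.52583295 0.07720118 0.11      ] [[-0.09924076 -0.08347687  0.11      ]]
0.09728590269756533 0.05843184115497098 -71.42672251482225 -71.38294943132486
```

```bash
cat >> h.py <<'E'
def tool():
    o=get_obs(); return o['tool_pos'],RPY(o['orientation']),o
def delta(p,R,p0=None,R0=None):
    if p0 is None: p0,R0,_=tool()
    return np.r_[R0.T@(np.array(p)-p0)*1000, np.degrees(Ro.from_matrix(R0.T@R).as_rotvec())].round(2)
def down(yaw_z):  # tool x down, tool z horizontally along world yaw (deg)
    a=np.radians(yaw_z); x=np.array([0,0,-1.]);z=np.array([np.cos(a),np.sin(a),0]);y=np.cross(z,x); return np.c_[x,y,z]
E
python3 - <<'E'
from h import *
p,R,o=tool();print(R.round(3))
W=snapshot('wrist');print('cam in tool',R.T@(W['eye']-p),(R.T@RPY(W['attitude'])).round(3))
for a in(-64.8,115.2):print(a,delta(p,down(a)), down(a)[:,1])
E
```

```text
[[-0.    -0.346  0.938]
 [ 0.     0.938  0.346]
 [-1.     0.    -0.   ]]
cam in tool [-0.15784529  0.00066607 -0.06768269] [[-0.    -0.251  0.968]
 [ 1.    -0.001 -0.   ]
 [ 0.001  0.968  0.251]]
-64.8 [ 7.000e-02  1.000e-02 -1.000e-02  8.507e+01 -1.000e-02 -1.000e-02] [0.90482705 0.42577929 0.        ]
115.2 [ 7.000e-02  1.000e-02 -1.000e-02 -9.493e+01  1.000e-02 -1.000e-02] [-0.90482705 -0.42577929 -0.        ]
```

```bash
python3 - <<'E'
from h import *
d=delta([.55,-.04,.25],down(115.2));print(d)
for k in range(1,13): print((d*k/12).round(1).tolist())
E
```

```text
[-2.3490e+01  4.4684e+02  5.0208e+02 -9.4930e+01  1.0000e-02 -1.0000e-02]
[-2.0, 37.2, 41.8, -7.9, 0.0, -0.0]
[-3.9, 74.5, 83.7, -15.8, 0.0, -0.0]
[-5.9, 111.7, 125.5, -23.7, 0.0, -0.0]
[-7.8, 148.9, 167.4, -31.6, 0.0, -0.0]
[-9.8, 186.2, 209.2, -39.6, 0.0, -0.0]
[-11.7, 223.4, 251.0, -47.5, 0.0, -0.0]
[-13.7, 260.7, 292.9, -55.4, 0.0, -0.0]
[-15.7, 297.9, 334.7, -63.3, 0.0, -0.0]
[-17.6, 335.1, 376.6, -71.2, 0.0, -0.0]
[-19.6, 372.4, 418.4, -79.1, 0.0, -0.0]
[-21.5, 409.6, 460.2, -87.0, 0.0, -0.0]
[-23.5, 446.8, 502.1, -94.9, 0.0, -0.0]
```

Emit:
carry_out(
  series=[
    [[-4, 30, 34, -6, 0, 0], [-8, 70, 78, -14, 0, 0], [-12, 111, 125, -23, 0, 0], [-16, 149, 167, -31, 0, 0], [-20, 186, 209, -39, 0, 0], [-23, 223, 251, -47, 0, 0], [-23, 260, 293, -55, 0, 0], [-23, 298, 335, -63, 0, 0], [-23, 335, 377, -71, 0, 0], [-23, 372, 418, -79, 0, 0]],
  ],
  hand=0,
)

```text
clock: 1.65
tool_pos: [0.4977, -0.1376, 0.25]
orientation: [-99.9, 89.9, -0.4]
force: [1.2, -0.4, 0.0]
opening: 0.0437
```

```bash
python3 - <<'E'
from h import *
d=delta([.55,-.04,.25],down(115.2));print(d, get_obs()['joint_pos'].round(1))
E
```

```text
[ 7.000e-02 -6.773e+01  8.758e+01 -1.565e+01 -2.000e-02  5.000e-02] [  6.4   4.6 -17.    0.  -68.4   3.2]
```

Emit:
carry_out(
  series=[
    [[0, -34, 44, -8, 0, 0], [0, -68, 88, -15.7, 0, 0], [0, -68, 88, -15.7, 0, 0], [0, -68, 88, -15.7, 0, 0]],
  ],
)

```text
clock: 2.15
tool_pos: [0.5498, -0.0415, 0.2494]
orientation: [75.7, 90.0, -169.3]
force: [-0.9, -0.3, -0.8]
opening: 0.044
```

```bash
python3 - <<'E'
from h import *
import pickle
W=snapshot('wrist');p,R,o=tool();print(p,o['orientation'],W['eye'],W['attitude'],o['qvel'].round(2))
pickle.dump(W,open('w1.pkl','wb'));cv2.imwrite('pics/w1.png',cv2.resize(W['color'][:,:,::-1],None,fx=1.5,fy=1.5,interpolation=cv2.INTER_CUBIC))
E
```

```text
[ 0.54961833 -0.04199251  0.24955887] [  87.94008898   89.98435941 -157.13338462] [ 0.57799438 -0.10208067  0.40723095] [ 1.65392067e+02 -7.19288769e-02 -1.55074110e+02] [-0.85 -0.33 -0.19 -0.01 -0.03 -0.01]
```

View pics/w1.png

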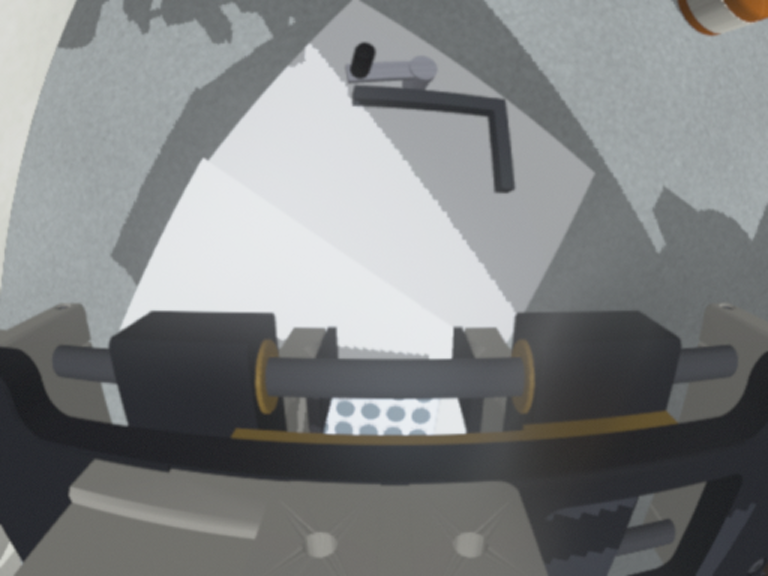

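The wrist view shows the L-fence: the long bar from (355,95) to (505,105), and the short bar down to (505,190). The retaining arm and knob are behind it at (362,60), with the pivot at (423,68). I'll zoom for measurement.

```bash
python3 - <<'E'
from h import *
import pickle
W=pickle.load(open('w1.pkl','rb'))
a=W['color'][15:140,205:365,::-1];cv2.imwrite('pics/w1z.png',cv2.resize(a,None,fx=5,fy=4.8 if 0 else 5,interpolation=cv2.INTER_CUBIC)[:600])
E
```

```text
(no output)
```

View pics/w1z.png

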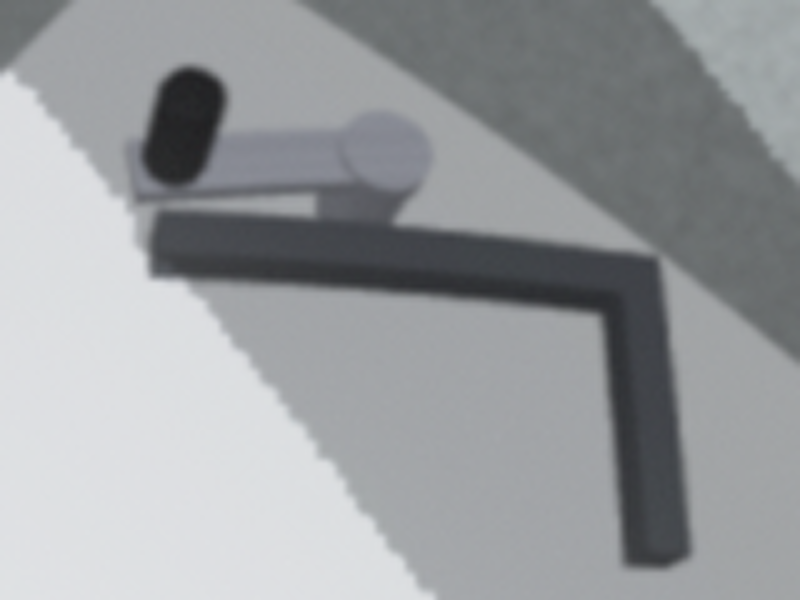

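```bash
cat > nest.py <<'E'
from h import *
import pickle
W=pickle.load(open('w1.pkl','rb'))
fw=lambda z:(np.array(z,float)+.5)/5-.5+[205,15]
nb=brink.R[:,2]
B={}
for n,p,h in(('inner bot corner',(603,313),0),('inner top corner',(622,297),.014),('outer top',(658,260),.014),('long end in top',(155,258),.014),('long end in bot',(151,277),.0),('long end out top',(158,212),.014),('short end out top',(690,552),.014),('short end in bot',(625,566),0),('knob top',(194,98),.0585),('pivot top',(385,150),.033)):
    P=hit(fw(p),W,brink.o+nb*h,nb,True)[0] if 0 else hit(fw(p),W,brink.o+nb*h,nb,True); B[n]=brink.l(P)[0]; print(n,P.round(4),(B[n]*1000).round(1))
for a,b in(('inner bot corner','long end in bot'),('inner top corner','long end in top'),('inner bot corner','short end in bot'),('outer top','short end out top'),('outer top','long end out top'),('pivot top','knob top')):
    d=B[b]-B[a]; print(a,b,np.linalg.norm(d)*1000,np.degrees(np.arctan2(d[1],d[0])))
c=np.cos(np.radians(35));s=np.sin(np.radians(35));N=np.array([[c,-s,0],[s,c,0],[0,0,1]])
for k,off in(('inner bot corner',(43,-64)),('inner top corner',(43,-64)),('outer top',(55,-76))):
    print('seat from',k,(B[k][:2]*1000-N[:2,:2]@off).round(1))
# deck corners check in wrist: edge B
z5=lambda p:np.array(p)/1.5
for p in((205,160),):
    print('brink B', brink.l(hit(z5(p),W,brink.o,np.array([0,0,1.]),True))*1000)
E
python3 nest.py
```

```text
inner bot corner [ 0.526  -0.1798  0.0278] [166.  -39.5   0. ]
inner top corner [ 0.5254 -0.1829  0.0416] [163.8 -39.6  14. ]
outer top [ 0.5203 -0.1975  0.0355] [180.3 -42.2  14. ]
long end in top [ 0.6288 -0.1391  0.0662] [98.3 54.8 14. ]
long end in bot [ 0.6298 -0.136   0.0523] [100.5  55.2   0. ]
long end out top [ 0.6334 -0.1498  0.0622] [108.8  61.2  14. ]
short end out top [ 0.4867 -0.1316  0.0594] [116.4 -86.5  14. ]
short end in bot [ 0.4971 -0.1219  0.0488] [109.9 -77.9  -0. ]
knob top [ 0.6308 -0.1696  0.1022] [112.3  62.   58.5]
pivot top [ 0.5923 -0.1843  0.0661] [145.4  26.6  33. ]
inner bot corner long end in bot 115.20958645215698 124.66355867903762
inner top corner long end in top 114.94435764225992 124.73999590111703
inner bot corner short end in bot 68.02078894778853 -145.65722933324977
outer top short end out top 77.74882615489761 -145.19519744595772
outer top long end out top 125.64270608150568 124.63714221160495
pivot top knob top 54.714385057222316 132.98135807041535
seat from inner bot corner [ 94.1 -11.8]
seat from inner top corner [ 91.9 -11.9]
seat from outer top [ 91.6 -11.5]
brink B [[ -1.06413869 121.46457345  -0.42993994]]
```

```bash
cat >> h.py <<'E'
c35=np.cos(np.radians(35));s35=np.sin(np.radians(35))
N35=np.array([[c35,-s35,0],[s35,c35,0],[0,0,1]])
SEAT=np.array([.0925,-.0117,.010])
nest=Fr(brink.w(SEAT)[0],brink.R@N35)
E
python3 - <<'E'
from h import *
u=np.array([c35,s35,0]);pc=np.array([-.0992,-.0835,0])
t=stand.w(pc-.066*u+[0,0,.095])[0];print(t,nest.o)
p,R,o=tool();print(p,delta(t,down(115.2)))
E
```

```text
[0.49770179 0.13688354 0.095     ] [ 0.56443518 -0.12101297  0.06462073]
[ 0.54961833 -0.04199251  0.24955887] [ 1.5455e+02 -2.8350e+01  1.8409e+02 -2.7000e-01  0.0000e+00 -2.0000e-02]
```

Emit:
carry_out(
  series=[
    [[0, -7, 46, 0, 0, 0], [0, -14, 92, 0, 0, 0], [0, -21, 138, 0, 0, 0], [0, -28, 184, 0, 0, 0], [40, -28, 184, 0, 0, 0], [80, -28, 184, 0, 0, 0], [115, -28, 184, 0, 0, 0], [115, -28, 184, 0, 0, 0], [115, -28, 184, 0, 0, 0]],
  ],
  hand=-0.3,
)

```text
clock: 3.32
tool_pos: [0.4986, 0.1367, 0.1361]
orientation: [-97.7, 89.9, 17.2]
force: [-0.5, -0.4, 0.9]
opening: 0.0569
```

```bash
cat > look.py <<'E'
from h import *
import pickle,sys
n=sys.argv[1]; p,R,o=tool();print(o['clock'],p.round(4),o['orientation'].round(2),'F',o['force'].round(1),'open',round(o['opening'],4), 'tip in stand mm',(stand.l(p)*1000).round(1),'z-axis yaw',np.degrees(np.arctan2(R[1,2],R[0,2])).round(2))
for k in sys.argv[2:]:
    W=snapshot(k);pickle.dump(W,open(f'{k}{n}.pkl','wb'));c=W['color'][:,:,::-1]
    if k=='wrist': c=cv2.resize(c,None,fx=1.5,fy=1.5,interpolation=cv2.INTER_CUBIC)
    if k=='top': c=cv2.resize(c[95:245,165:335],None,fx=4,fy=4,interpolation=cv2.INTER_CUBIC)
    if k=='scene': c=cv2.resize(c[145:265,165:325],None,fx=5,fy=5,interpolation=cv2.INTER_CUBIC)
    cv2.imwrite(f'pics/{k}{n}.png',c)
E
python3 look.py 2 wrist top
```

```text
3.325 [0.4986 0.1367 0.1361] [-97.67  89.9   17.25] F [-0.5 -0.4  0.9] open 0.0569 tip in stand mm [[-153.2 -120.4  136.1]] z-axis yaw 114.92
```

View pics/wrist2.png

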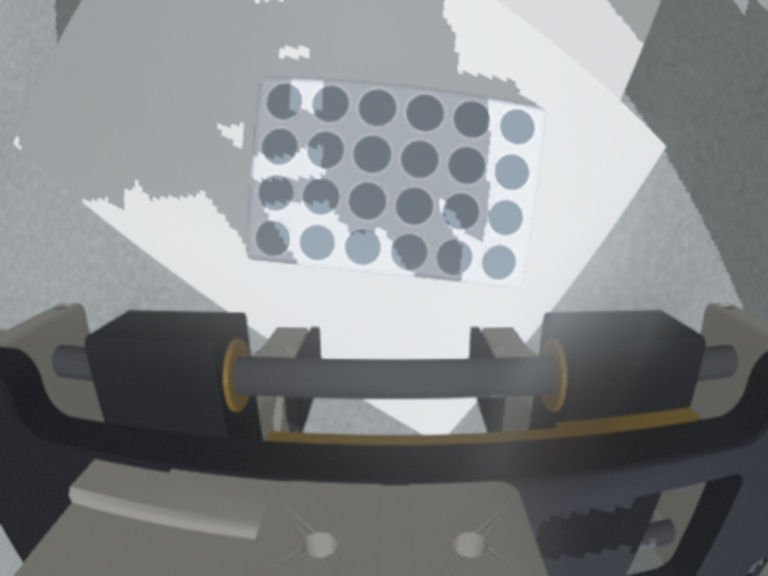

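View pics/top2.png

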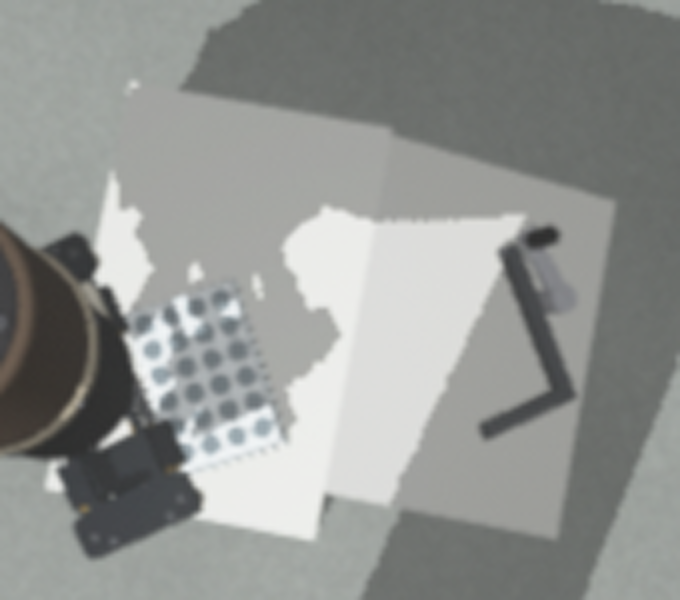

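The wrist picture shows the plate untouched ahead of the fingers, with its corner wells at (285,101), (518,127), (499,262) and (272,238). The fingers are behind it over the deck. I'll check the plate pose from those wells.

```bash
cat > wells.py <<'E'
from h import *
import pickle,sys
def wells(W,q,z=.11,scale=1.5,n=None,p0=None):
    n=np.array([0,0,1.]) if n is None else n; p0=np.array([0,0,z]) if p0 is None else p0
    P=np.array([hit((np.array(p)+.5)/scale-.5,W,p0,n,True) for p in q])
    return P
if __name__=='__main__':
    W=pickle.load(open('wrist2.pkl','rb'))
    P=wells(W,[(285,101),(518,127),(499,262),(272,238)])
    m=stand.l(P.mean(0));d=stand.l(P);e=d[1]-d[0];f=d[2]-d[3]
    print((m*1000).round(1),np.degrees(np.arctan2(-e[1],-e[0]))-90,np.degrees(np.arctan2(-f[1],-f[0]))-90,np.linalg.norm(e),np.linalg.norm(d[1]-d[2]))
E
python3 wells.py; python3 - <<'E'
from h import *
E
```

```text
[[-101.6  -84.4  110. ]] 28.31455656890263 28.484546935437436 0.0973559099094115 0.05814622268573075
```

Emit:
carry_out(
  series=[
    [[20, 0, 0, 0, 0, 0], [36, 0, 0, 0, 0, 0], [41, 0, 0, 0, 0, 0], [41, 0, 0, 0, 0, 0]],
  ],
)

```text
clock: 3.92
tool_pos: [0.4981, 0.1372, 0.0943]
orientation: [-88.0, 90.0, 26.9]
force: [-1.0, -0.1, -0.1]
opening: 0.0571
```

```bash
python3 look.py 3 wrist
```

```text
3.925 [0.4981 0.1372 0.0943] [-88.02  89.95  26.95] F [-1.  -0.1 -0.1] open 0.0571 tip in stand mm [[-153.6 -121.    94.3]] z-axis yaw 114.97
```

View pics/wrist3.png

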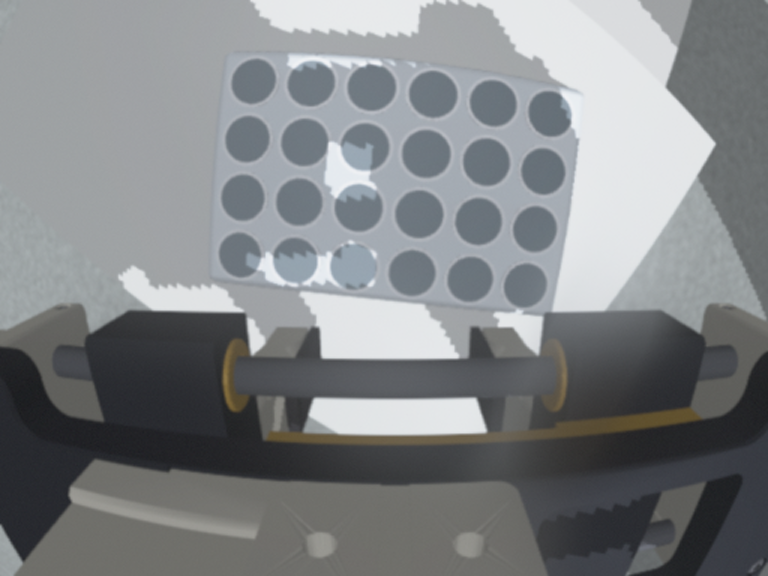

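Emit:
carry_out(
  series=[
    [[0, 0, -6, 0, 0, 0], [0, 0, -14, 0, 0, 0], [0, 0, -22, 0, 0, 0], [0, -0.5, -31, 0, 0, 0], [0, -1, -40, 0, 0, 0], [0, -1.5, -49, 0, 0, 0], [0, -2, -58, 0, 0, 0], [0, -2, -65, 0, 0, 0], [0, -2, -70, 0, 0, 0], [0, -2, -72, 0, 0, 0]],
  ],
)

```text
clock: 5.22
tool_pos: [0.53, 0.0723, 0.0935]
orientation: [51.3, 90.0, 166.3]
force: [0.1, 0.7, -0.2]
opening: 0.0573
```

```bash
python3 look.py 4 wrist
```

```text
5.225 [0.53   0.0723 0.0935] [ 51.33  90.   166.29] F [ 0.1  0.7 -0.2] open 0.0573 tip in stand mm [[-95.2 -78.5  93.5]] z-axis yaw 114.95
```

View pics/wrist4.png

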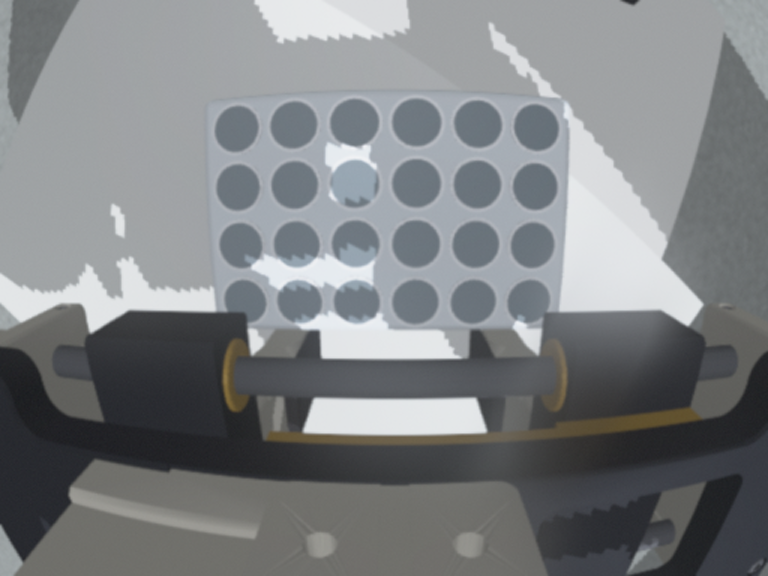

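```bash
python3 - <<'E'
from wells import *
W=pickle.load(open('wrist4.pkl','rb'))
P=wells(W,[(237,128),(537,127),(529,301),(245,301)])
m=stand.l(P.mean(0));d=stand.l(P);e=d[1]-d[0]
print((m*1000).round(1),np.degrees(np.arctan2(-e[1],-e[0]))-90,np.linalg.norm(e))
t=tool()[0]; r=(m-stand.l(t))[0]*1000; print('rel tip push frame',r[0]*c35+r[1]*s35,-r[0]*s35+r[1]*c35)
E
```

```text
[[-52.8 -46.1 110. ]] 34.666574427512344 0.09719818720605515
rel tip push frame 53.24829208084696 2.2902490201613794
```

Emit:
carry_out(
  series=[
    [[-0.5, 0, -6, 0, 0, 0], [-0.5, 0, -14, 0, 0, 0], [-0.5, 0, -22, 0, 0, 0], [-0.5, 0, -30, 0, 0, 0], [-0.5, 0, -38, 0, 0, 0], [-0.5, 0, -45, 0, 0, 0], [-0.5, 0, -51, 0, 0, 0], [-0.5, 0, -55, 0, 0, 0], [-0.5, 0, -58, 0, 0, 0], [-0.5, 0, -60, 0, 0, 0]],
  ],
)

```text
clock: 6.52
tool_pos: [0.5553, 0.0181, 0.094]
orientation: [11.8, 90.0, 126.8]
force: [0.4, 0.1, 0.2]
opening: 0.0568
```

```bash
python3 look.py 5 wrist
```

```text
6.525 [0.5553 0.0181 0.094 ] [ 11.82  90.   126.79] F [0.4 0.1 0.2] open 0.0568 tip in stand mm [[-46.  -44.4  94. ]] z-axis yaw 114.97
```

View pics/wrist5.png

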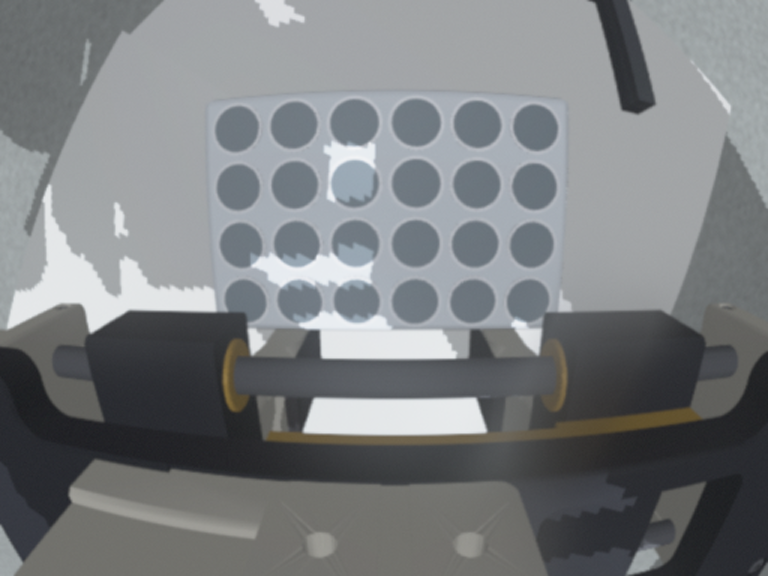

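The plate is still flat, square to the fingers and about 4 mm short of balancing. I'll keep nudging slowly.

Emit:
carry_out(
  series=[
    [[0, 0, -3, 0, 0, 0], [0, 0, -5, 0, 0, 0], [0, 0, -7, 0, 0, 0], [0, 0, -7, 0, 0, 0]],
  ],
)

```text
clock: 7.08
tool_pos: [0.5582, 0.0117, 0.0941]
orientation: [72.7, 90.0, -172.3]
force: [-0.7, 0.1, 0.7]
opening: 0.0568
```

```bash
python3 look.py 6 wrist
```

```text
7.075 [0.5582 0.0117 0.0941] [  72.71   90.   -172.33] F [-0.7  0.1  0.7] open 0.0568 tip in stand mm [[-40.3 -40.4  94.1]] z-axis yaw 114.96
```

View pics/wrist6.png

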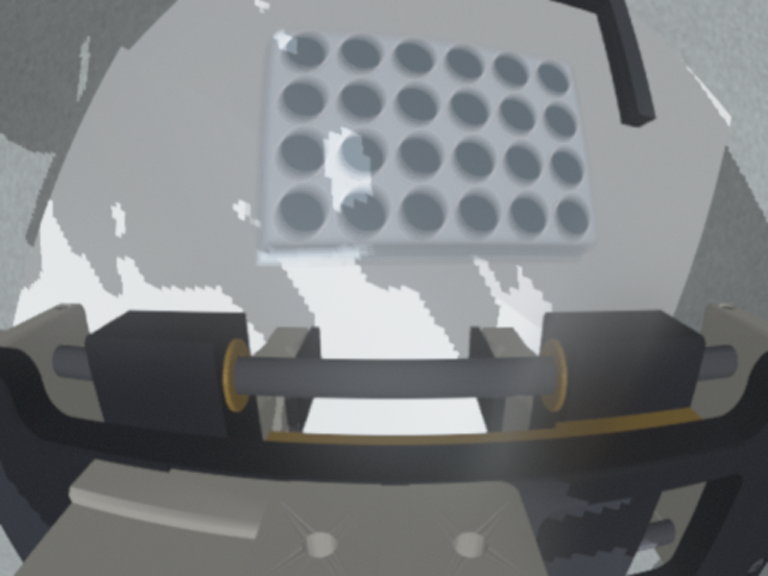

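It has tipped and is sliding down. I'll hold here and let it settle.

Emit:
carry_out(
  series=[
    [[0, 0, 0, 0, 0, 0], [0, 0, 0, 0, 0, 0], [0, 0, 0, 0, 0, 0], [0, 0, 0, 0, 0, 0], [0, 0, 0, 0, 0, 0], [0, 0, 0, 0, 0, 0], [0, 0, 0, 0, 0, 0], [0, 0, 0, 0, 0, 0]],
  ],
)

```text
clock: 8.12
tool_pos: [0.5582, 0.0118, 0.0941]
orientation: [137.4, 90.0, -107.6]
force: [-0.3, -0.5, -0.1]
opening: 0.0571
```

```bash
python3 look.py 7 wrist top
```

```text
8.125 [0.5582 0.0118 0.0941] [ 137.41   90.   -107.62] F [-0.3 -0.5 -0.1] open 0.0571 tip in stand mm [[-40.3 -40.5  94.1]] z-axis yaw 114.97
```

View pics/wrist7.png

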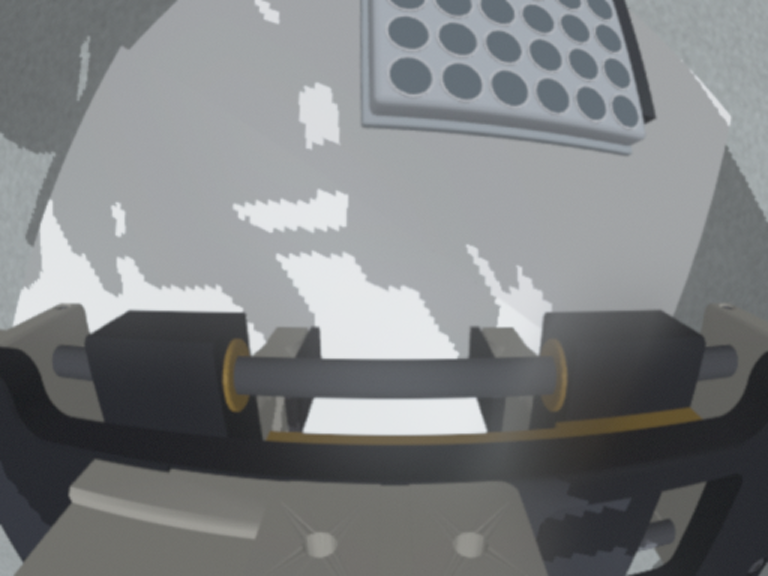

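View pics/top7.png

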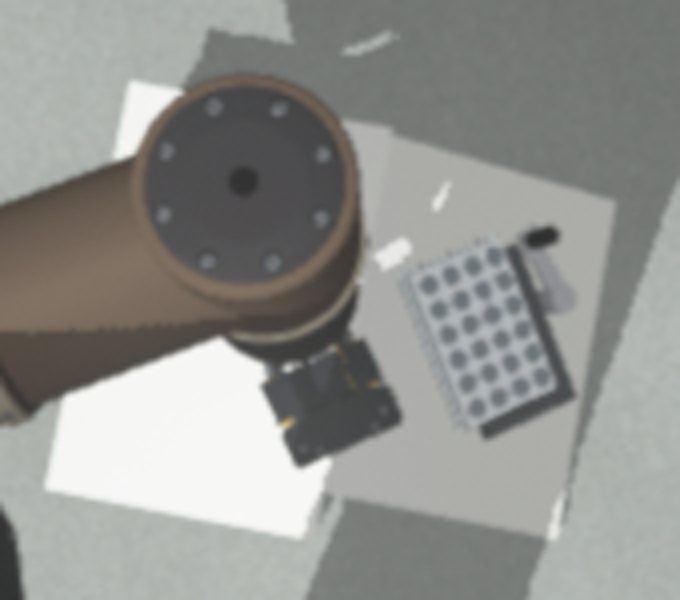

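Both pictures show the plate lying in the corner: its far side is at the long fence and its right end at the short fence. I'll lift and look from above the nest to verify the fit.

```bash
python3 - <<'E'
from h import *
print(delta([.535,-.06,.22],down(115.2)))
E
```

```text
[-125.93   51.36  -55.34   -0.23   -0.      0.  ]
```

Emit:
carry_out(
  series=[
    [[-40, 0, 0, 0, 0, 0], [-80, 10, -10, 0, 0, 0], [-115, 25, -28, 0, 0, 0], [-126, 40, -44, 0, 0, 0], [-126, 51, -55, 0, 0, 0], [-126, 51, -55, 0, 0, 0], [-126, 51, -55, 0, 0, 0]],
  ],
)

```text
clock: 9.1
tool_pos: [0.5348, -0.0595, 0.2189]
orientation: [73.4, 89.9, -171.7]
force: [-0.2, -0.4, 0.1]
opening: 0.0569
```

```bash
python3 look.py 8 wrist; python3 - <<'E'
import cv2,pickle
W=pickle.load(open('wrist8.pkl','rb'));c=W['color'][:200,130:330,::-1];cv2.imwrite('pics/w8z.png',cv2.resize(c,None,fx=3,fy=3,interpolation=cv2.INTER_CUBIC))
E
```

```text
9.1 [ 0.5348 -0.0595  0.2189] [  73.38   89.9  -171.67] F [-0.2 -0.4  0.1] open 0.0569 tip in stand mm [[ 34.  -51.4 218.9]] z-axis yaw 114.95
```

View pics/wrist8.png

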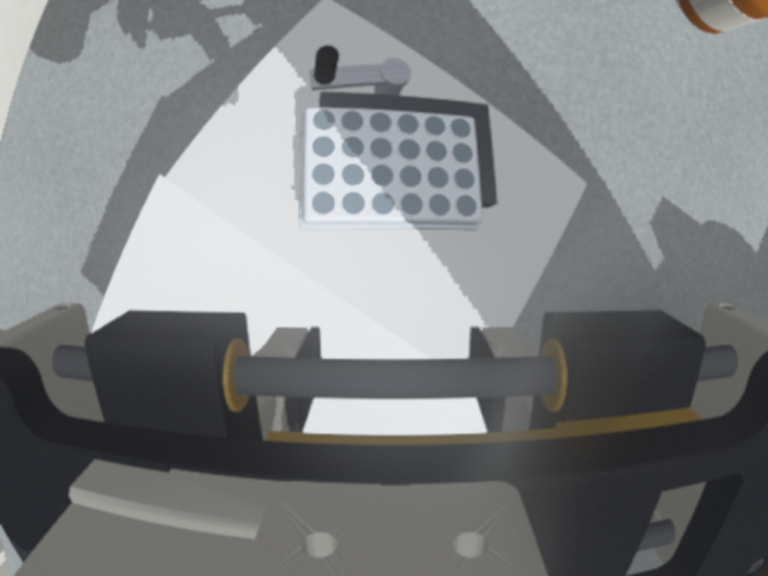

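```bash
python3 - <<'E'
import cv2,pickle
W=pickle.load(open('wrist8.pkl','rb'));c=W['color'][25:160,190:340,::-1];cv2.imwrite('pics/w8z.png',cv2.resize(c,None,fx=4.4,fy=4.4,interpolation=cv2.INTER_CUBIC))
from h import *
nb=nest.R[:,2]
# predicted pixels of seat features in original px
pts=[(-42.75,-63.9,10),(42.75,-63.9,10),(42.75,63.9,10),(-42.75,63.9,10),(43,-64,4),(55,-76,4)]
print(proj(nest.w(np.array(pts)/1000),W,True).round(1))
q=[(323,120),(460,128),(466,209),(323,203)]
P=np.array([hit((np.array(p)+.5)/1.5-.5,W,nest.w([0,0,.010])[0],nb,True) for p in q]);L=nest.l(P)*1000;print(L.round(1),L.mean(0).round(1))
e=L[0]-L[1];print('yaw err',np.degrees(np.arctan2(-e[0],e[1])),np.linalg.norm(e)); e=L[3]-L[2];print(np.degrees(np.arctan2(-e[0],e[1])),np.linalg.norm(e))
E
```

```text
[[325.  151. ]
 [318.4  75.9]
 [200.3  69.2]
 [199.5 150.8]
 [316.4  77.8]
 [325.   69.6]]
[[ 30.7  48.6  10. ]
 [ 29.9 -48.6  10. ]
 [-30.6 -48.4  10. ]
 [-27.6  48.7  10. ]] [ 0.6  0.1 10. ]
yaw err -0.49743750465632125 97.26049198797388
-1.725820693945752 97.12156446656019
```

View pics/w8z.png

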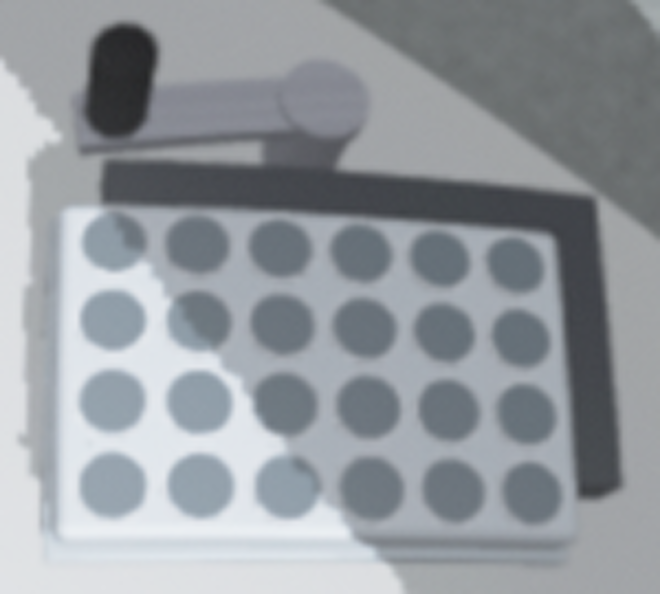

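The zoom shows the plate bounded by both fences with no visible gap, 0.6/0.1 mm from the seat by calculation. The knob's top is at about (125,48) in the zoom and the pivot cap at (323,98). Next I'll measure the knob.

```bash
python3 - <<'E'
from h import *
import pickle
W=pickle.load(open('wrist8.pkl','rb'));W1=pickle.load(open('w1.pkl','rb'))
f8=lambda z:(np.array(z,float)+.5)/4.4-.5+[190,25]
f1=lambda z:(np.array(z,float)+.5)/5-.5+[205,15]
nb=nest.R[:,2]
for n,pz in(('w8 knob',f8((125,50))),):
    print(n,(nest.l(hit(pz,W,nest.w([0,0,.0485])[0],nb,True))*1000).round(1))
print('w1 knob',(nest.l(hit(f1((192,97)),W1,nest.w([0,0,.0485])[0],nb,True))*1000).round(1))
for h in(18.5,21,23):
  print(h,'pivot',(nest.l(hit(f8((323,98)),W,nest.w([0,0,h/1000])[0],nb,True))*1000).round(1),(nest.l(hit(f1((387,150)),W1,nest.w([0,0,h/1000])[0],nb,True))*1000).round(1))
# arm end: corner of arm at free end, top height 18.5: 
for p in((75,95),(78,143)):
  print('arm end',(nest.l(hit(f8(p),W,nest.w([0,0,.0185])[0],nb,True))*1000).round(1))
# top & scene knob predicted
for th in np.arange(1.2,1.81,.1):
  k=np.array([65-50*np.cos(th),1+50*np.sin(th),48.5])/1000
  print(th.round(2),((proj(nest.w(k),W,True)-[190,25]+.5)*4.4-.5).round(0), ((proj(nest.w(k-[0,0,.03]),W,True)-[190,25]+.5)*4.4-.5).round(0))
E
```

```text
w8 knob [[59.4 49.1 48.5]]
w1 knob [[58.7 49.4 48.5]]
18.5 pivot [[68.1 -0.4 18.5]] [[68.1 -0.9 18.5]]
21 pivot [[66.6  0.2 21. ]] [[66.6 -0.1 21. ]]
23 pivot [[65.3  0.7 23. ]] [[65.3  0.6 23. ]]
arm end [[65.7 58.4 18.5]]
arm end [[52.5 57.3 18.5]]
1.2 [[131.  99.]] [[120. 165.]]
1.3 [[124.  80.]] [[114. 147.]]
1.4 [[119.  61.]] [[109. 129.]]
1.5 [[117.  42.]] [[107. 111.]]
1.6 [[117.  23.]] [[107.  93.]]
1.7 [[119.   5.]] [[109.  75.]]
1.8 [[124. -13.]] [[113.  58.]]
```

```bash
cat >> h.py <<'E'
PIV=np.array([66.5,0,0])
def armpose(th,z,lead=0.,rad=50.,yaw=None):
    """TCP pose: th joint angle(rad), z nest mm of tip, lead mm ahead along tangent"""
    r=np.array([-np.cos(th),np.sin(th),0]);t=np.array([-np.sin(th),-np.cos(th),0])
    p=PIV+rad*r+lead*t+[0,0,z]
    y=t if yaw is None else np.array([-np.sin(yaw),-np.cos(yaw),0]); x=np.array([0,0,-1.]); zz=np.cross(x,y)
    return nest.w(p/1000)[0], nest.R@np.c_[x,y,zz]
E
python3 - <<'E'
from h import *
print(get_obs()['joint_pos'].round(1))
p,R=armpose(1.42,80);print(p);d=delta(p,R);print(d)
p2,R2=armpose(0,24);print(p2,delta(p2,R2))
p0,R0,_=tool()
rv=Ro.from_matrix(R0.T@R).as_rotvec(degrees=True)
for f in np.linspace(.1,1,10):print((d[:3]*f).round(1),(rv*f).round(1))
E
```

```text
[ 14.5   8.  -17.2  -0.  -64.9  10.4]
[ 0.62942585 -0.18143869  0.13131553]
[  87.59  -34.25 -150.62   80.04  -23.85    2.32]
[ 0.57009778 -0.14383217  0.08180996] [137.18   3.57 -91.51  -0.24 -18.02 -12.68]
[  8.8  -3.4 -15.1] [ 8.  -2.4  0.2]
[ 17.5  -6.8 -30.1] [16.  -4.8  0.5]
[ 26.3 -10.3 -45.2] [24.  -7.2  0.7]
[ 35.  -13.7 -60.2] [32.  -9.5  0.9]
[ 43.8 -17.1 -75.3] [ 40.  -11.9   1.2]
[ 52.6 -20.6 -90.4] [ 48.  -14.3   1.4]
[  61.3  -24.  -105.4] [ 56.  -16.7   1.6]
[  70.1  -27.4 -120.5] [ 64.  -19.1   1.9]
[  78.8  -30.8 -135.6] [ 72.  -21.5   2.1]
[  87.6  -34.2 -150.6] [ 80.  -23.9   2.3]
```

Emit:
carry_out(
  series=[
    [[0, -3, -15, 8, -2.4, 0.2], [0, -7, -30, 16, -4.8, 0.5], [0, -10, -45, 24, -7.2, 0.7], [5, -14, -60, 32, -9.5, 0.9], [12, -17, -75, 40, -11.9, 1.2], [25, -21, -90, 48, -14.3, 1.4], [40, -24, -105, 56, -16.7, 1.6], [55, -27, -120, 64, -19.1, 1.9], [72, -31, -136, 72, -21.5, 2.1], [87.6, -34.2, -150.6, 80, -23.9, 2.3]],
  ],
  hand=0.32,
)

```text
clock: 10.4
tool_pos: [0.6302, -0.1815, 0.1306]
orientation: [46.5, 67.9, 80.1]
force: [0.6, -0.1, 0.6]
opening: 0.0298
```

```bash
python3 look.py 9 wrist top scene; python3 - <<'E'
from h import *
print(get_obs()['joint_pos'].round(1))
p,R=armpose(1.42,80);print(delta(p,R)); print((nest.l(tool()[0])*1000).round(1))
E
```

```text
10.4 [ 0.6302 -0.1815  0.1306] [46.45 67.86 80.08] F [ 0.6 -0.1  0.6] open 0.0298 tip in stand mm [[137.9  63.4 130.6]] z-axis yaw 31.45
[-13.2  26.6   2.9 -23.6 -69.5 -34. ]
[-0.83  0.5   0.8  -0.01  0.   -0.11]
[[59.6 48.7 79.2]]
```

View pics/wrist9.png

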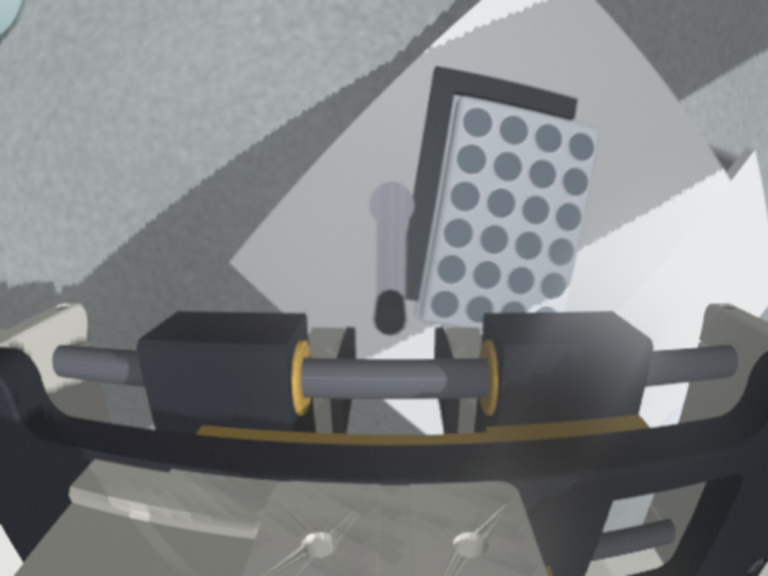

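View pics/scene9.png

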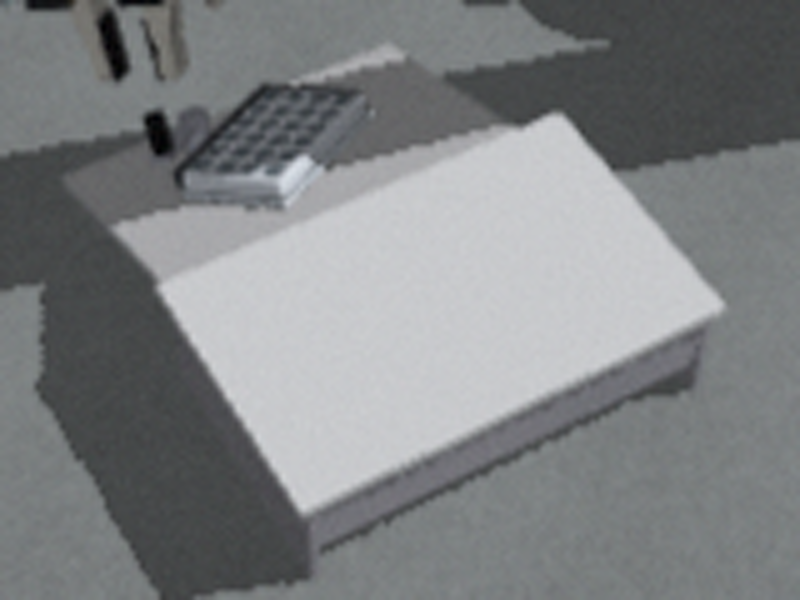

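The wrist view shows the knob top at (390,320), centred between the fingers, which span 352 to 438. The arm runs straight up the image to its pivot at (392,205), and the plate is still home. I'll descend to straddle the knob.

Emit:
carry_out(
  series=[
    [[15, -1, 0, 0, 0, 0], [30, -1, 0, 0, 0, 0], [45, -1, 0, 0, 0, 0], [54, -1, 0, 0, 0, 0], [54, -1, 0, 0, 0, 0]],
  ],
)

```text
clock: 11.18
tool_pos: [0.6335, -0.1618, 0.0813]
orientation: [46.2, 67.9, 80.2]
force: [0.0, -0.4, 0.4]
opening: 0.0301
```

```bash
python3 look.py 10 wrist; python3 - <<'E'
from h import *
p0,R0,_=tool();print((nest.l(p0)*1000).round(1))
for th in(1.42,1.3,1.1,.9,.7,.5,.4,.3,.2,.1,0):
    p,R=armpose(th,25,7); print(th,delta(p,R,p0,R0).round(1).tolist())
E
```

```text
11.175 [ 0.6335 -0.1618  0.0813] [46.24 67.92 80.17] F [ 0.  -0.4  0.4] open 0.0301 tip in stand mm [[118.   63.3  81.3]] z-axis yaw 31.75
[[59.8 50.2 26.9]]
1.42 [1.9, 7.9, -0.6, 0.1, 0.1, 0.0]
1.3 [1.9, 13.9, -1.8, -6.8, 0.1, 0.0]
1.1 [1.9, 23.3, -5.3, -18.2, 0.1, 0.0]
0.9 [1.9, 31.9, -10.7, -29.7, 0.1, 0.0]
0.7 [1.9, 39.2, -17.6, -41.2, 0.1, 0.0]
0.5 [1.8, 45.0, -25.8, -52.6, 0.1, 0.0]
0.4 [1.8, 47.3, -30.4, -58.4, 0.1, 0.0]
0.3 [1.8, 49.1, -35.1, -64.1, 0.1, 0.1]
0.2 [1.8, 50.4, -40.0, -69.8, 0.1, 0.1]
0.1 [1.8, 51.2, -44.9, -75.5, 0.1, 0.1]
0 [1.8, 51.5, -50.0, -81.3, 0.1, 0.1]
```

View pics/wrist10.png

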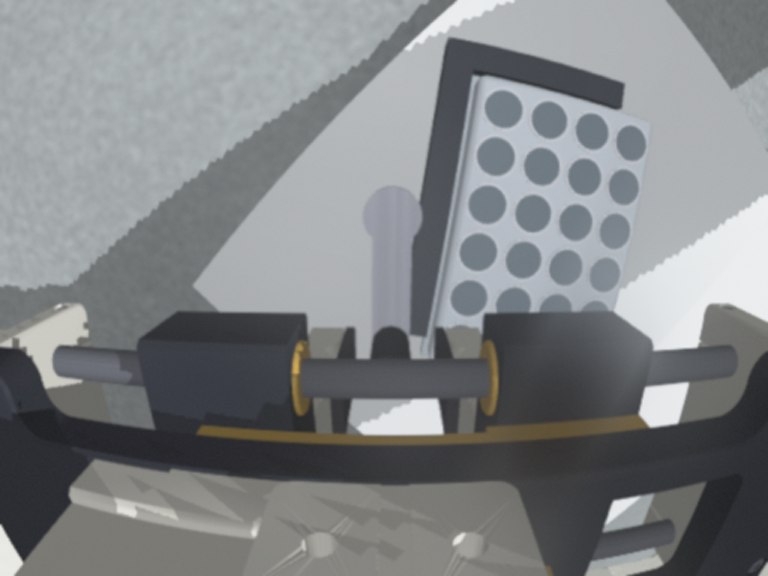

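The knob (390,345) is between the fingers. I'll sweep along the arc.

Emit:
carry_out(
  series=[
    [[1, 7.9, -0.6, 0, 0, 0], [1, 13.9, -1.8, -6.8, 0, 0], [1, 18.7, -3.5, -12.5, 0, 0], [1, 23.3, -5.3, -18.2, 0, 0], [1, 27.7, -8, -24, 0, 0], [1, 31.9, -10.7, -29.7, 0, 0], [1, 35.7, -14, -35.5, 0, 0], [1, 39.2, -17.6, -41.2, 0, 0], [1, 42.3, -21.6, -47, 0, 0], [1, 45, -25.8, -52.6, 0, 0]],
  ],
)

```text
clock: 12.48
tool_pos: [0.5875, -0.1404, 0.0876]
orientation: [-7.1, 67.9, 79.6]
force: [1.0, -0.9, -1.3]
opening: 0.0297
```

```bash
python3 look.py 11 wrist; python3 - <<'E'
from h import *
p0,R0,_=tool();print((nest.l(p0)*1000).round(1))
for th in(.5,.4,.3,.2,.1,0.05,0):
    p,R=armpose(th,25.5,7.5); print(th,delta(p,R,p0,R0).round(1).tolist())
E
```

```text
12.475 [ 0.5875 -0.1404  0.0876] [-7.08 67.94 79.6 ] F [ 1.  -0.9 -1.3] open 0.0297 tip in stand mm [[104.6  14.4  87.6]] z-axis yaw 87.24
[[19.1 17.7 26.9]]
0.5 [1.4, 0.3, -0.1, 0.4, 0.0, 0.2]
0.4 [1.4, 5.3, -1.0, -5.3, 0.0, 0.2]
0.3 [1.4, 10.1, -2.5, -11.0, 0.0, 0.2]
0.2 [1.4, 14.8, -4.4, -16.8, 0.0, 0.2]
0.1 [1.4, 19.2, -6.8, -22.5, -0.0, 0.2]
0.05 [1.4, 21.4, -8.2, -25.4, -0.0, 0.2]
0 [1.4, 23.4, -9.6, -28.2, -0.0, 0.2]
```

View pics/wrist11.png

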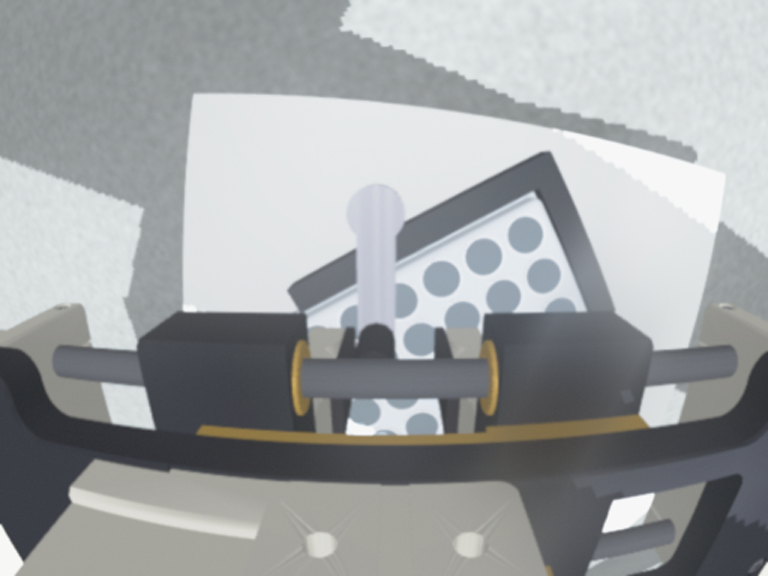

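The arm is following: the knob (375,340) rides on the trailing finger and the plate hasn't moved. I'll continue to the stop.

Emit:
carry_out(
  series=[
    [[0.5, 5.3, -1, -5.3, 0, 0], [0.5, 10.1, -2.5, -11, 0, 0], [0.5, 14.8, -4.4, -16.8, 0, 0], [0.5, 19.2, -6.8, -22.5, 0, 0], [0.5, 21.4, -8.2, -25.4, 0, 0], [0.5, 23.4, -9.6, -28.2, 0, 0], [0.5, 23.4, -9.6, -28.2, 0, 0]],
  ],
)

```text
clock: 13.4
tool_pos: [0.5637, -0.1472, 0.0824]
orientation: [-34.9, 67.9, 79.7]
force: [0.6, 0.5, 1.4]
opening: 0.0297
```

```bash
python3 look.py 12 wrist; python3 - <<'E'
from h import *
p0,R0,_=tool();print((nest.l(p0)*1000).round(1),'F in tool',R0.T@get_obs()['force'])
E
```

```text
13.4 [ 0.5637 -0.1472  0.0824] [-34.87  67.92  79.74] F [0.6 0.5 1.4] open 0.0297 tip in stand mm [[115.5  -7.9  82.4]] z-axis yaw 116.68
[[16.4 -6.9 26. ]] F in tool [-0.98472656 -0.85757672  0.08635355]
```

View pics/wrist12.png

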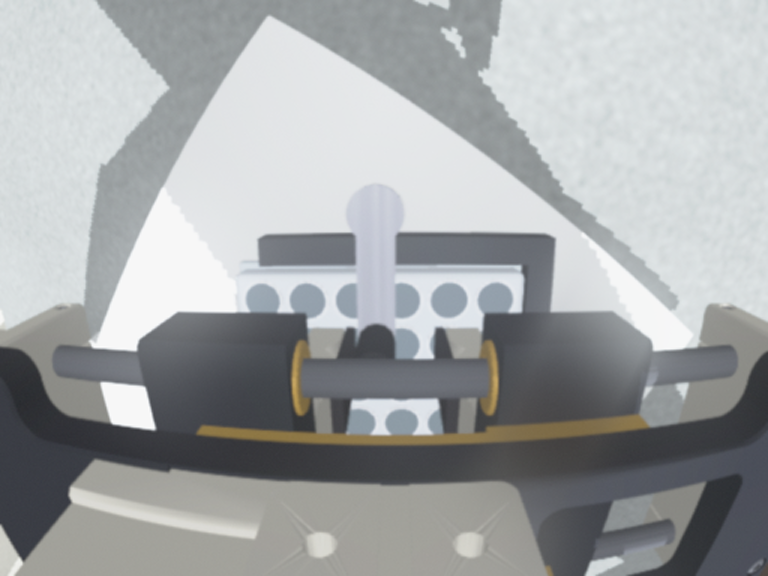

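Nearly closed, with only about 1 N. I'll press on in small steps until the stop shows as force.

Emit:
carry_out(
  series=[
    [[0, 0.7, 0, 0, 0, 0], [0, 1.4, 0, 0, 0, 0], [0, 2, 0, 0, 0, 0], [0, 2, 0, 0, 0, 0]],
  ],
)

```text
clock: 13.95
tool_pos: [0.5633, -0.1474, 0.0819]
orientation: [-35.2, 67.9, 79.5]
force: [4.6, 3.8, 3.8]
opening: 0.0293
```

```bash
python3 - <<'E'
from h import *
p0,R0,_=tool();print((nest.l(p0)*1000).round(1),'F in tool',R0.T@get_obs()['force'])
E
```

```text
[[16.5 -7.5 25.9]] F in tool [-1.79036789 -6.41385285  2.46421617]
```

Emit:
carry_out(
  series=[
    [[0, 0.7, 0, 0, 0, 0], [0, 1.5, 0, 0, 0, 0], [0, 1.5, 0, 0, 0, 0]],
  ],
)

```text
clock: 14.32
tool_pos: [0.5632, -0.1475, 0.0819]
orientation: [-35.5, 67.8, 79.2]
force: [8.2, 6.9, 2.6]
opening: 0.0301
```

```bash
python3 - <<'E'
from h import *
p0,R0,_=tool();print((nest.l(p0)*1000).round(1),'F in tool',R0.T@get_obs()['force'])
E
```

```text
[[16.6 -7.6 25.9]] F in tool [  0.66829227 -10.50116057   3.14075745]
```

The stop is confirmed: force rises to 10.5 N with no further motion. I'll centre the fingers on the knob and retract along the slope normal.

Emit:
carry_out(
  series=[
    [[0, -5, 0, 0, 0, 0], [0, -10, 0, 0, 0, 0], [0, -10, 0, 0, 0, 0], [-15, -10, 0, 0, 0, 0], [-35, -10, 0, 0, 0, 0], [-60, -10, 0, 0, 0, 0], [-90, -10, 0, 0, 0, 0], [-120, -10, 0, 0, 0, 0], [-120, -10, 30, 0, 0, 0], [-120, -10, 30, 0, 0, 0]],
  ],
)

```text
clock: 15.58
tool_pos: [0.5484, -0.1637, 0.2065]
orientation: [-35.4, 67.9, 79.4]
force: [0.2, -0.4, 0.2]
opening: 0.03
```

```bash
python3 look.py 13 wrist scene; python3 - <<'E'
import cv2,pickle
W=pickle.load(open('wrist13.pkl','rb'));c=W['color'][60:215,140:380,::-1];cv2.imwrite('pics/w13z.png',cv2.resize(c,None,fx=3.3,fy=3.3,interpolation=cv2.INTER_CUBIC))
E
```

```text
15.575 [ 0.5484 -0.1637  0.2065] [-35.35  67.94  79.39] F [ 0.2 -0.4  0.2] open 0.03 tip in stand mm [[134.3 -20.2 206.5]] z-axis yaw 116.83
```

View pics/w13z.png

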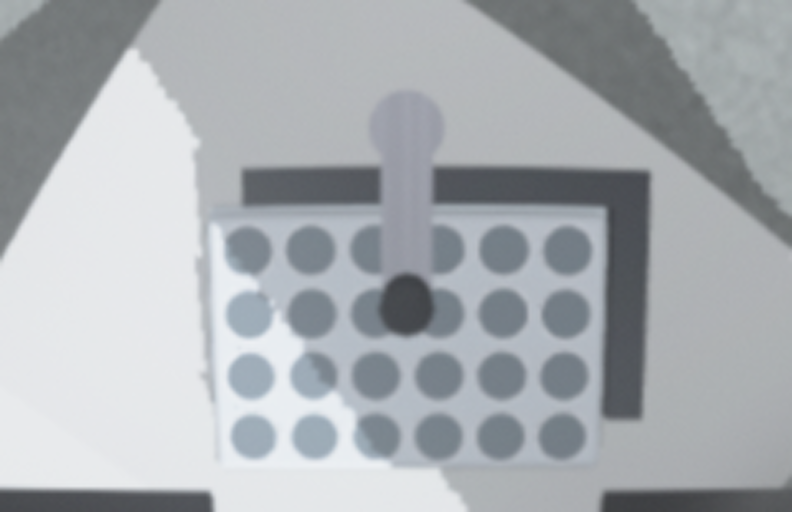

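View pics/scene13.png

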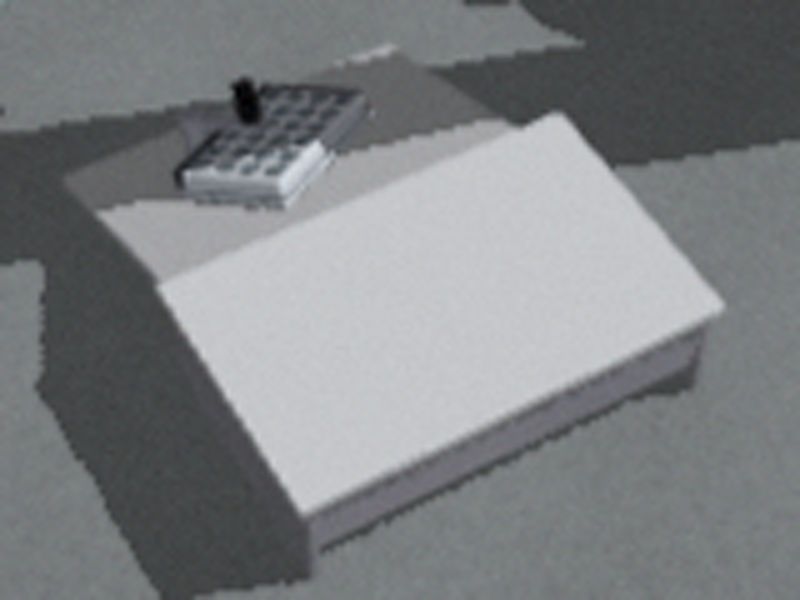

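The arm points straight across the plate (pivot at (407,128), knob at (406,305)), and the plate is still in the corner. One last numeric check, then I'll hand in.

```bash
python3 - <<'E'
from h import *
import pickle
W=pickle.load(open('wrist13.pkl','rb'));f=lambda z:(np.array(z,float)+.5)/3.3-.5+[140,60]
nb=nest.R[:,2]
g=lambda p,h:(nest.l(hit(f(p),W,nest.w([0,0,h/1000])[0],nb,True))*1000).round(1)[0]
L=np.array([g(p,10) for p in((248,250),(568,250),(562,437),(253,437))]);e=L[0]-L[1]
print(L.mean(0),np.degrees(np.arctan2(-e[0],e[1])))
print('fence corner outer top (exp 55,-76)',g((651,171),4),'pivot',g((407,128),21),'knob top',g((406,302),48.5))
a=g((407,128),21)-g((406,302),48.5);print('arm angle deg',np.degrees(np.arctan2(a[1],a[0])))
T=snapshot('top');cv2.imwrite('pics/top14.png',T['color'][:,:,::-1]); print(tool()[2]['qvel'].round(2))
E
```

```text
[ 2.15 -0.3  10.  ] -0.412616793354452
fence corner outer top (exp 55,-76) [ 56.  -76.2   4. ] pivot [67.3 -0.6 21. ] knob top [20.  -0.1 48.5]
arm angle deg -0.6056410733068901
[-0.06  0.92 -0.2  -0.13  0.16  0.01]
```

View pics/top14.png

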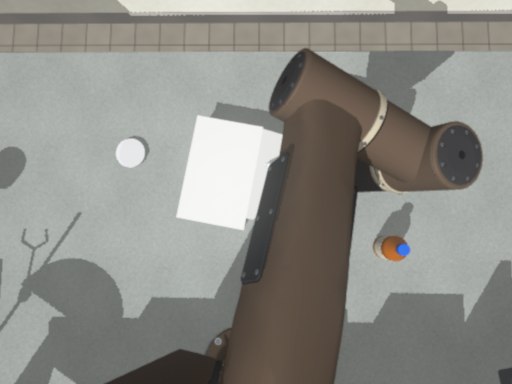

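```bash
python3 - <<'E'
import pickle,cv2
for n in('9','13'):
    pass
a=pickle.load(open('scene9.pkl','rb'))['color'];b=pickle.load(open('scene13.pkl','rb'))['color'];z=cv2.imread('pics/scene0.png')[:,:,::-1]
import numpy as np
c=np.hstack([x[70:240,100:260] for x in(z,b)]);cv2.imwrite('pics/cmp.png',cv2.resize(c[:,:,::-1],None,fx=2.5,fy=2.5))
E
```

```text
(no output)
```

View pics/cmp.png

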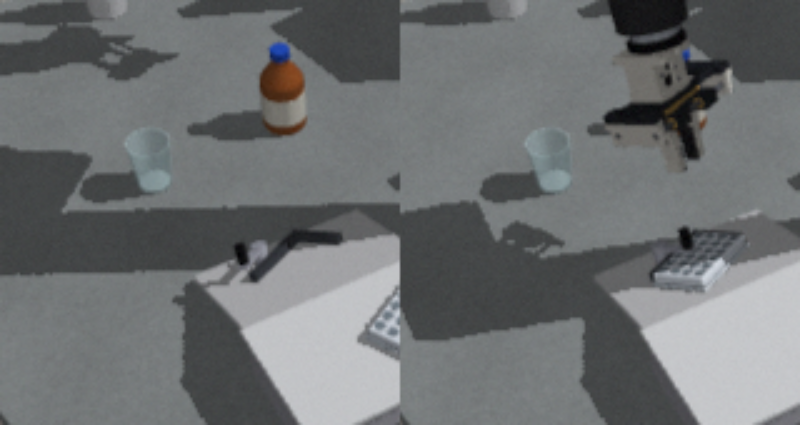

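The beaker and bottle haven't moved, and the gripper hangs clear of everything. Handing in.

```bash
python3 -c "
from plant import *
print(close_job())"
```

```text
the job is handed in; nothing more can be done
None
```

The well plate is home in the locating corner and the retaining arm is closed on its stop. I handed the job in at about 16 s of the 51 s allowed; no verdict was reported.

- **Plate:** I pushed it with two fingers, square to the longer fence's direction, until it tipped over the edge and slid down by itself. Before closing the arm, it measured 0.6 mm and 0.1 mm from the seat.
- **Retaining arm:** I straddled the knob, swung it about 81°, and pressed until the force rose to 10.5 N with no further movement. I then backed off and retracted.
- **Last checks:** The retaining arm read about 0.6° from closed. The plate read 2.2 mm past the seat towards the longer fence and 0.4° turned. The fence corner in the same picture read 1.0 mm off the same way, so I put most of that down to calibration. No gap to the fences was visible.
- **Bystanders:** The bottle and dish are unmoved in the final top view. The arm hid the beaker there, but the scene camera showed it unmoved after the retract. No high forces were seen, and the gripper ended clear of everything.

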